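# Set the T-square for scoring a coated plate

## Task

Take the T-square off the plate carton and lay it at the scoring block ready for a cut: stock down on the bench, blade over the coated plate, graduated edge of the blade along the drawn line. Press the stock home until it sits flush along the block's front edge, hold it there for a second with a light, steady push of about 7 N, and let go. Leave the beaker and the glass cutter alone.

Things in the scene. Friction and masses are not known exactly. Their poses are not given: they have to be found in the camera images.
- square: T-square, 0.25 to 0.45 kg, starting flat on the carton's top. Origin: centre of the underside of its stock; x along the blade, away from the stock, y along the stock, z up. Dark wooden stock 34 (x) by 140 (y) by 24 mm high: front face, which goes against the block, at x = +17, back at x = -17. The stock stands flat by itself, blade level in the air; sliding it on the bench takes 1 to 3.5 N.
- rib (a point): middle of the square's orange grip rib, centred on the stock, at (0, 0, 39) mm in the square's frame: 14 (x) by 60 (y) mm, from 24 to 54 mm above the stock's underside, to be gripped across x from above
- scale (a point): point on the lower side of the blade's graduated edge (black ticks), at (92, 15, 15.5) mm in the square's frame. The aluminium blade is 30 mm wide (y = -15 to +15), 3 mm thick, and runs from the stock to x = +167, its underside 15.5 mm above the stock's underside; the graduated edge is at y = +15
- face_left (a point): point on the stock's front face, at (17, 65, 6) mm in the square's frame
- face_right (a point): point on the stock's front face, at (17, -65, 6) mm in the square's frame
- block: scoring block fixed to the bench: dark steel slab 150 (x) by 220 (y) by 12 mm high, on it a white plate 140 by 200 by 2 mm (top at 14 mm, 1.5 mm under the blade of a square standing on the bench). Origin: centre of its underside, on the bench; z up. Front edge: the upright face at x = -75 mm, towards the robot (turned up to 17 degrees), 220 mm long, a brass stud at each end. Hard: no give.
- line: black line drawn on the plate, 140 mm long, 2.5 mm wide, along the block's x, square to the front edge, at a different place along the block each time. Origin: middle of the line; axes parallel to the block's
- carton: closed blue carton of plates, 215 by 215 by 40 mm high, fixed; origin at the centre of its underside, z up. The T-square starts on it
- beaker: glass beaker, 60 mm across, 70 mm high; origin under its centre
- cutter: yellow glass cutter lying on the bench, 155 mm long, 12 mm wide and high; origin on its underside, x along it
Things that resemble listed ones, but are neither listed nor needed, are in the scene too. What is meant by the square is not green, and is the smaller of those in its own colour.

How it is judged (in metres and radians):
On the way, in this order (a step that is already met when the one before it is completed fails the run):
1. the T-square is lifted off the carton (height (world z) of square above 0.055 m), for 0.2 s.
2. its stock, down on the bench and flush with the block's front edge, is pressed against it steadily with 3 to 11 N for 0.7 s (contact force between square and block between 3 and 11 N and x of face_left in the frame of block between -0.0767 and -0.072 m and x of face_right in the frame of block between -0.0767 and -0.072 m and height (world z) of square below 0.004 m and angle between square's own z axis and vertical below 0.03 rad), for 0.7 s.
At the end, for the whole second after the job is handed in: The T-square rests flat with its stock down on the bench (within 4 mm and 1.7 degrees), both ends of the stock's front face within 1.7 mm of the block's front edge, the blade's graduated edge within 4 mm of the middle of the drawn line, still and released (x of face_left in the frame of block between -0.0767 and -0.072 m and x of face_right in the frame of block between -0.0767 and -0.072 m and height (world z) of square below 0.004 m and angle between square's own z axis and vertical below 0.03 rad and y of scale in the frame of line between -0.004 and 0.004 m and linear speed of square below 0.01 m/s); the robot touches nothing.
It fails at once if the square is pressed against the block with more than 40 N (contact force between square and block above 40 N).
It fails at once if the beaker is pushed more than 20 mm or tipped (distance of beaker from where it was at the start of the episode above 0.02 m or angle between beaker's own z axis and vertical above 0.4 rad).
It fails at once if the glass cutter is pushed more than 20 mm or tipped (distance of cutter from where it was at the start of the episode above 0.02 m or angle between cutter's own z axis and vertical above 0.4 rad).
It also fails if it takes over 59 s, if anything falls off the work surface, if the arm or the gripper's body presses on something with over 40 N, if the wrist force passes 120 N, or if a joint passes its speed limit or range.

## Robot

A 6-joint arm with a two-finger parallel gripper is mounted at the origin on the work surface. World frame = base frame: x ahead of the robot, y to its left, z up, the work surface at z = 0. Lengths are in m, angles in degrees, forces in N, time in s.
With the tool pointing down it reaches from about 0.3 to 0.75 m from the base axis. Payload 8.5 kg.
Tool frame: the origin (TCP) lies between the finger pads; the fingertips stand ahead of it and the grasp point (between the pads) lies 8 mm behind it (env.tcp_to_tips is the z of the fingertips in the tool frame, in m); z points along the fingers, x is the direction in which the jaws open and shut, and the axes are right-handed (so a half turn about z gives the same grasp; the last joint's range is limited). The gripper opens to 85 mm and grips with 20 to 120 N. Pads are 22 mm wide; open, the fingers measure 114 mm over their backs; the gripper's body (76 mm by 85 mm) begins 54 mm behind the grasp point. The pads swing forward as they close: fully open they stand 13 mm farther back than shut.
Start: joints at [-88.94, 21.807, 74.336, -0, 83.858, -12.336], TCP at [0.127, -0.535, 0.242] pointing down, gripper open.
Joint ranges: [-178.18, 178.18], [-50.72, 133.34], [12.68, 142.11], [-81.47, 261.47], [9.98, 163.14], [-165.26, 165.26]. Speed limits (degrees/s): [136.94, 136.94, 180, 180, 180, 180].

## Interface

Orientations are given as a 3x3 rotation matrix whose columns are the frame's x, y, z axes.
In Python, from rig import observe, viewer, env gives the robot as it stands.
- The arm moves only by the tool jog_arm, never from a script. Its arguments are lists of equal length, an entry for each row: "dr": the turn, a rotation vector about the tool's x, y, z in rad, a list of three; "slide": the shift along the tool's x, y, z in m, a list of three; "gripper": the opening, from -1 (shut) to 1 (fully open), so that 0 is half open. In form: {"dr": [[rx, ry, rz], ...], "slide": [[dx, dy, dz], ...], "gripper": [gripper, ...]}. A call has exactly 10 rows; each row shifts and turns the commanded pose from where the row before left it, along the tool's axes as they then stand; what a row does not reach is not made up. A row lasts 1/10 s, in which the tool goes at most 50 mm and 8.59 degrees, less where a joint would pass 70% of its speed; a pose out of reach is approached as far as the arm can. A call is refused whole if a number of a shift passes 0.05 or a number of a turn 0.15, either way. A call with a gripper value outside its range is refused whole. The fingers move at their own pace and stop on an object; "force" is the grip in N (left out, the last holds). Time passes only in rows, so rows that do not move let the fingers close, or fill a call up. It gives the time, the measured TCP pose, the force and the opening at its end, in the units of the state.
- observe(): the state, without advancing time (a new reading comes with each control period).
- viewer.get_image(name): name is "scene" or "top"; returns a dict with "pixels" (420x560x3 uint8, blue, green, red), "camera_matrix" (3x3 intrinsics, pixels), "dist_coeffs" ([k1, k2, p1, p2, k3] as OpenCV has them; the pictures are not rectified), "R" (3x3) and "t" (3): a world point X has camera coordinates R X + t. Camera axes: x right, y down, z forward; pixel columns grow to the right and rows downward; lengths in m; the calibration is good to about 2 mm. A picture is of the moment at which its call begins. There is no depth.
- env.close_job(): hands the job in, once; it reports no verdict.
The state is a dict: "time_s": time; "q": joint angles; "qvel": joint speeds; "joint_efforts": joint torques, N m; "position": TCP position; "tool_rot": TCP orientation; "ft_force": force on the tool from outside, world axes, zero at the start; "wrist_torque": the same for the moment, N m; "grip_width": finger opening in m.
Only numpy, scipy, OpenCV 4.12 (cv2) and the standard library are available. Lean on these libraries where they do the work, as an engineer would, in place of code of your own. Each camera call takes 0.05 s, during which the arm holds its last target.

## Working session

There is one attempt and no reset: what is moved stays moved. The work goes in short steps, Python scripts to look and compute and a tool call to move; the robot and the scene stay as the last step left them, time stands still between calls to the robot, and variables do not carry over. Pictures are saved under pics/ and viewed, and the job is handed in when it is done.

Besides the shell and the picture viewer there is one more tool, called after "Request:" as name(argument=value, ...), one argument or row to a line, values as JSON. jog_arm: Moves the arm, as the interface text tells. Its arguments: {"type":"object","properties":{"dr":{"type":"array","items":{"type":"array","items":{"type":"number"}}},"slide":{"type":"array","items":{"type":"array","items":{"type":"number"}}},"gripper":{"type":"array","items":{"type":"number"}},"force":{"type":"number"}},"required":["dr","slide","gripper"]}

```bash
ls; mkdir -p pics; python3 - <<'E'
from rig import observe, viewer, env
import cv2,numpy as np
s=observe(); print(s['time_s'],s['position'],s['tool_rot'],s['grip_width'],s['ft_force'],env.tcp_to_tips)
for n in("scene","top"):
    d=viewer.get_image(n); cv2.imwrite(f"pics/{n}0.png",d['pixels']); np.savez(f"{n}0.npz",**d)
    print(n,d['camera_matrix'],d['dist_coeffs'],d['R'],d['t'])
E
```

```text
pics
0.0 [ 0.1274258  -0.53474565  0.24170585] [[ 2.31675179e-01 -9.72793201e-01 -1.38823564e-05]
 [-9.72792162e-01 -2.31674953e-01  1.45828044e-03]
 [-1.42182149e-03 -3.24342735e-04 -9.99998937e-01]] 0.08509470728623479 [ 0.07249248 -0.05584752  0.13533181] 0.011
scene [[410.53656397   0.         275.26422775]
 [  0.         410.53656397 212.18962927]
 [  0.           0.           1.        ]] [0.01634055 0.         0.         0.         0.        ] [[-0.06849967  0.99764851  0.00229133]
 [ 0.54232461  0.03916416 -0.83925574]
 [-0.83737197 -0.0562461  -0.54373207]] [ 0.16962993 -0.14546273  1.47384256]
top [[397.82884103   0.         284.30043688]
 [  0.         397.82884103 214.09069767]
 [  0.           0.           1.        ]] [-0.03257692  0.          0.          0.          0.        ] [[-0.01380305 -0.99970487  0.01999105]
 [-0.99836041  0.01266824 -0.05582121]
 [ 0.05555148 -0.02072878 -0.99824063]] [-0.16179695  0.41728095  1.44924432]
```

View pics/scene0.png

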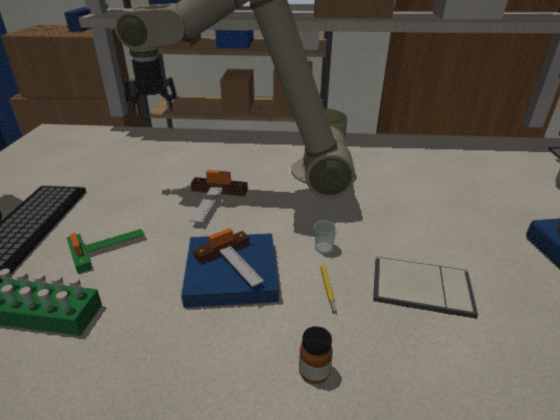

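View pics/top0.png

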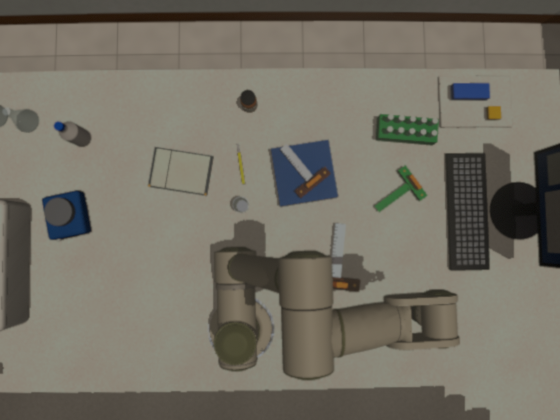

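Two brown squares are visible. One lies on the blue carton, at about (312,180) in top, and a larger one lies on the bench. There is also a green one. The block is at about (180,170), with its line near (168,168). Next I'll enlarge these.

```bash
python3 - <<'E'
import cv2,numpy as np
t=cv2.imread('pics/top0.png'); s=cv2.imread('pics/scene0.png')
def crop(im,x,y,w,h,k,n):
    c=cv2.resize(im[y:y+h,x:x+w],None,fx=k,fy=k,interpolation=cv2.INTER_CUBIC)
    for i in range(0,w,10): cv2.putText(c,str(x+i),(i*k,8),0,.3,(0,0,255)); cv2.line(c,(i*k,8),(i*k,14),(0,0,255))
    for i in range(0,h,10): cv2.putText(c,str(y+i),(0,i*k+4),0,.3,(0,0,255))
    cv2.imwrite(n,c)
crop(t,140,140,80,60,10,'pics/tb.png')
crop(t,265,135,80,75,8,'pics/tc.png')
crop(s,360,245,120,75,6,'pics/sb.png')
crop(s,180,220,110,85,7,'pics/sc.png')
E
```

```text
(no output)
```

View pics/tb.png

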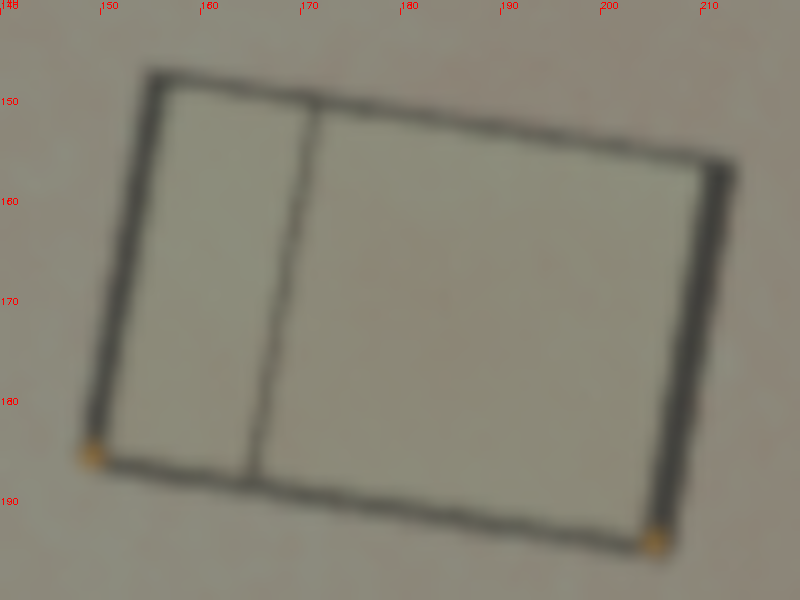

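View pics/tc.png

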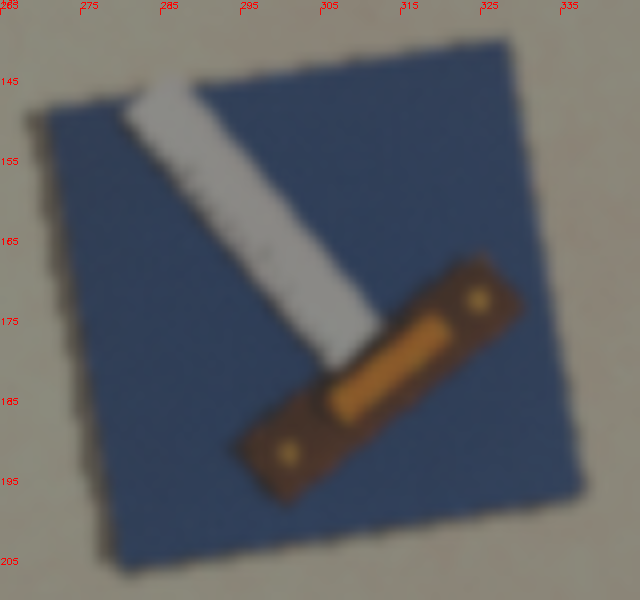

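View pics/sb.png

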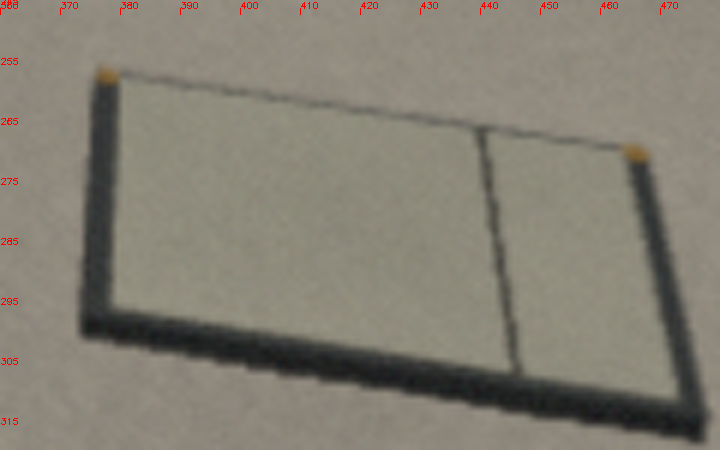

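View pics/sc.png

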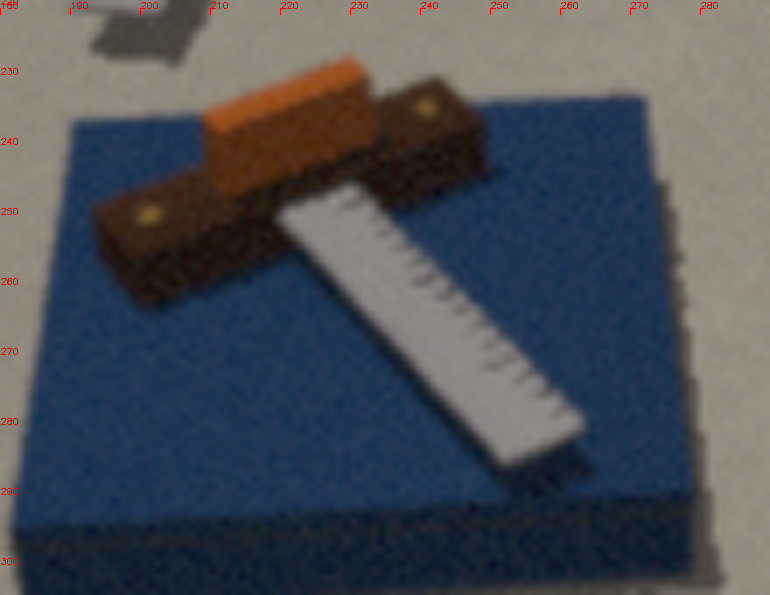

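```bash
cat > h.py <<'E'
import numpy as np,cv2
from scipy.optimize import least_squares
C={n:dict(np.load(f'{n}0.npz')) for n in('scene','top')}
def proj(n,X):
    c=C[n]; return cv2.projectPoints(np.asarray(X,float).reshape(-1,3),cv2.Rodrigues(c['R'])[0],c['t'],c['camera_matrix'],c['dist_coeffs'])[0].reshape(-1,2)
def tf(p,L,z0):
    L=np.asarray(L,float); c,s=np.cos(p[2]),np.sin(p[2])
    return np.c_[p[0]+c*L[:,0]-s*L[:,1],p[1]+s*L[:,0]+c*L[:,1],z0+L[:,2]]
def un(px,k,ox,oy): return (np.asarray(px,float)+.5)/k-.5+np.array([ox,oy])
def fit(p0,obs,z0,verb=True):
    # obs: {cam: (local pts, pix)}
    def r(p): return np.concatenate([(proj(n,tf(p,L,z0))-P).ravel() for n,(L,P) in obs.items()])
    s=least_squares(r,p0,loss='soft_l1',f_scale=.5)
    if verb:
        print('pose',s.x[:2].round(4),np.degrees(s.x[2]).round(2))
        for n,(L,P) in obs.items(): print(n,(proj(n,tf(s.x,L,z0))-P).round(2).tolist())
    return s.x
E
cat > a.py <<'E'
from h import *
B=lambda a:np.array(a)/1000
tb=(B([[-70,100,14],[70,100,14],[70,-100,14],[-70,-100,14],[75,110,12],[75,-110,12],[-75,110,12],[-75,-110,12]]),
 un([[108,460],[165,85],[703,165],[650,535],[148,70],[735,160],[80,463],[670,552]],10,140,140))
sb=(B([[-70,-100,14],[70,-100,14],[70,100,14],[-70,100,14]]),un([[119,76],[111,310],[680,402],[628,150]],6,360,245))
if __name__=='__main__':
  for o in ({'top':tb},{'scene':sb},{'top':tb,'scene':sb}): pb=fit([.55,.3,.1],o,0)
  # line
  for n,P in(('top',un([[253,485],[318,105]],10,140,140)),('scene',un([[482,130],[518,375]],6,360,245))):
    r=lambda v:(proj(n,tf(pb,[[-.07,v[0],.014],[.07,v[1],.014]],0))-P).ravel()
    print(n,'line y',least_squares(r,[0,0]).x)
  ts=(B([[17,70,24],[-17,70,24],[-17,-70,24],[17,-70,24],[0,0,54],[167,15,18.5]]),un([[232,445],[287,505],[525,305],[482,255],[391,369],[122,112]],8,265,135))
  ss=(B([[-17,-70,24],[17,-70,24],[17,70,24],[-17,70,24],[167,-15,18.5],[167,15,18.5]]),un([[95,210],[150,270],[487,122],[440,78],[505,466],[585,420]],7,180,220))
  for o in ({'top':ts},{'scene':ss},{'top':ts,'scene':ss}): fit([.5,0,.7],o,.04)
E
python3 a.py
```

```text
pose [0.5807 0.2144] -9.07
top [[-0.03, -0.24], [0.51, 0.06], [0.11, -0.16], [-0.51, 0.12], [-0.06, -0.02], [-0.11, -0.48], [0.04, 0.48], [0.06, 0.21]]
pose [0.5789 0.2172] -9.46
scene [[0.27, 0.34], [0.17, -0.4], [0.0, -0.04], [-0.68, 0.32]]
pose [0.5803 0.2157] -9.17
top [[-0.42, -0.17], [0.19, 0.14], [-0.22, 0.01], [-0.92, 0.28], [-0.38, 0.05], [-0.45, -0.31], [-0.35, 0.54], [-0.34, 0.38]]
scene [[-0.4, 0.75], [-0.26, 0.18], [-0.36, 0.24], [-1.32, 0.49]]
top line y [0.0441014  0.04350556]
scene line y [0.04658242 0.04547649]
pose [ 0.5266 -0.2683] 38.08
top [[0.63, 0.07], [-0.24, -0.01], [0.35, 0.61], [-0.26, -0.49], [-0.25, -0.11], [-0.01, 0.01]]
pose [ 0.5272 -0.2668] 38.3
scene [[-0.74, -0.06], [-2.46, -1.23], [0.26, 0.03], [0.1, -0.17], [0.27, -0.06], [0.42, 1.19]]
pose [ 0.5269 -0.2673] 38.29
top [[0.39, 0.06], [-0.46, -0.04], [0.05, 0.47], [-0.59, -0.61], [-0.53, -0.18], [-0.4, 0.06]]
scene [[-0.92, -0.15], [-2.64, -1.32], [0.08, -0.04], [-0.08, -0.24], [0.04, -0.16], [0.19, 1.1]]
```

Request:
jog_arm(
  dr=[
    [0,0,-0.15],
    [0,0,-0.15],
    [0,0,-0.15],
    [0,0,-0.15],
    [0,0,-0.15],
    [0,0,-0.15],
    [0,0,-0.15],
    [0,0,-0.15],
    [0,0,-0.15],
    [0,0,-0.15],
  ],
  slide=[
    [0,0,0],
    [0,0,0],
    [0,0,0],
    [0,0,0],
    [0,0,0],
    [0,0,0],
    [0,0,0],
    [0,0,0],
    [0,0,0],
    [0,0,0],
  ],
  gripper=[1,1,1,1,1,1,1,1,1,1],
  force=40,
)

```text
time_s: 1.1
position: [0.1274, -0.5349, 0.2419]
tool_rot: [[0.986, 0.168, -0.0], [0.168, -0.986, 0.001], [0.0, -0.001, -1.0]]
ft_force: [0.1, -0.3, -0.1]
grip_width: 0.0852
```

Request:
jog_arm(
  dr=[
    [0,0,-0.1],
    [0,0,-0.1],
    [0,0,-0.1],
    [0,0,-0.1],
    [0,0,-0.1],
    [0,0,0],
    [0,0,0],
    [0,0,0],
    [0,0,0],
    [0,0,0],
  ],
  slide=[
    [0,0,0],
    [0,0,0],
    [0,0,0],
    [0,0,0],
    [0,0,0],
    [0.048,0.0037,0],
    [0.048,0.0037,0],
    [0.048,0.0037,0],
    [0.048,0.0037,0],
    [0.048,0.0037,0],
  ],
  gripper=[1,1,1,1,1,1,1,1,1,1],
)

```text
time_s: 2.1
position: [0.3293, -0.4005, 0.2421]
tool_rot: [[0.788, 0.615, -0.0], [0.615, -0.788, 0.0], [0.0, -0.0, -1.0]]
ft_force: [0.6, -0.9, -0.7]
grip_width: 0.0851
```

Request:
jog_arm(
  dr=[
    [0,0,0],
    [0,0,0],
    [0,0,0],
    [0,0,0],
    [0,0,0],
    [0,0,0],
    [0,0,0],
    [0,0,0],
    [0,0,0],
    [0,0,0],
  ],
  slide=[
    [0.048,0.0037,0],
    [0.048,0.0037,0],
    [0.048,0.0037,0],
    [0.048,0.0037,0],
    [0.046,0.0037,0],
    [0,0,0.02],
    [0,0,0.02],
    [0,0,0.01],
    [0,0,0],
    [0,0,0],
  ],
  gripper=[1,1,1,1,1,1,1,1,1,1],
)

```text
time_s: 3.1
position: [0.527, -0.2704, 0.193]
tool_rot: [[0.788, 0.615, 0.001], [0.615, -0.788, -0.0], [0.0, 0.001, -1.0]]
ft_force: [-0.4, 0.0, 0.8]
grip_width: 0.0853
```

Request:
jog_arm(
  dr=[
    [0,0,0],
    [0,0,0],
    [0,0,0],
    [0,0,0],
    [0,0,0],
    [0,0,0],
    [0,0,0],
    [0,0,0],
    [0,0,0],
    [0,0,0],
  ],
  slide=[
    [0.0018,-0.0023,0.015],
    [0,0,0.015],
    [0,0,0.015],
    [0,0,0.015],
    [0,0,0.015],
    [0,0,0.015],
    [0,0,0.012],
    [0,0,0.01],
    [0,0,0],
    [0,0,0],
  ],
  gripper=[0.2,0.2,0.2,0.2,0.2,0.2,0.2,0.2,0.2,0.2],
)

```text
time_s: 4.1
position: [0.5271, -0.2673, 0.0808]
tool_rot: [[0.788, 0.615, 0.001], [0.615, -0.788, -0.0], [0.0, 0.001, -1.0]]
ft_force: [0.1, 0.6, -1.0]
grip_width: 0.0513
```

```bash
cat > look.py <<'E'
import sys
from rig import observe, viewer, env
import cv2,numpy as np
# args: outname cam x y w h k ...
tag=sys.argv[1]
for a in sys.argv[2:]:
    n,x,y,w,h,k=a.split(','); x,y,w,h,k=map(int,(x,y,w,h,k))
    im=viewer.get_image(n)['pixels']; cv2.imwrite(f'pics/{tag}_{n}_full.png',im)
    c=cv2.resize(im[y:y+h,x:x+w],None,fx=k,fy=k,interpolation=cv2.INTER_CUBIC)
    c=cv2.convertScaleAbs(c,alpha=1.3)
    for i in range(0,w,10): cv2.putText(c,str(x+i),(i*k,8),0,.3,(0,0,255)); cv2.line(c,(i*k,8),(i*k,14),(0,0,255))
    for i in range(0,h,10): cv2.putText(c,str(y+i),(0,i*k+4),0,.3,(0,0,255))
    cv2.imwrite(f'pics/{tag}_{n}.png',c)
s=observe();print(s['time_s'],s['position'].round(4),s['ft_force'].round(2),s['grip_width'])
E
python3 look.py pre scene,180,180,110,110,5
```

```text
4.15 [ 0.5273 -0.2673  0.081 ] [ 1.19 -0.88 -0.38] 0.051258249462643034
```

View pics/pre_scene.png

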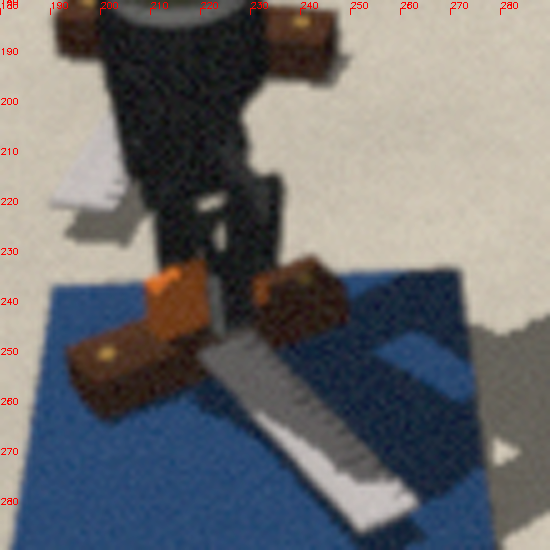

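The front finger, near (225,240), stands in front of the orange rib, which spans columns 208–233. The jaws straddle the rib, so I'm closing them.

Request:
jog_arm(
  dr=[
    [0,0,0],
    [0,0,0],
    [0,0,0],
    [0,0,0],
    [0,0,0],
    [0,0,0],
    [0,0,0],
    [0,0,0],
    [0,0,0],
    [0,0,0],
  ],
  slide=[
    [0,0,0],
    [0,0,0],
    [0,0,0],
    [0,0,0],
    [0,0,0],
    [0,0,0],
    [0,0,0],
    [0,0,0],
    [0,0,0],
    [0,0,0],
  ],
  gripper=[-1,-1,-1,-1,-1,-1,-1,-1,-1,-1],
  force=50,
)

```text
time_s: 5.15
position: [0.5271, -0.2671, 0.0807]
tool_rot: [[0.788, 0.615, 0.001], [0.615, -0.788, -0.0], [0.0, 0.001, -1.0]]
ft_force: [0.4, 0.9, 5.2]
grip_width: 0.0128
```

Request:
jog_arm(
  dr=[
    [0,0,0],
    [0,0,0],
    [0,0,0],
    [0,0,0],
    [0,0,0],
    [0,0,0],
    [0,0,0],
    [0,0,0],
    [0,0,0],
    [0,0,0],
  ],
  slide=[
    [0,0,-0.005],
    [0,0,-0.01],
    [0,0,-0.015],
    [0,0,-0.02],
    [0,0,-0.02],
    [0,0,-0.02],
    [0,0,-0.02],
    [0,0,-0.02],
    [0,0,0],
    [0,0,0],
  ],
  gripper=[-1,-1,-1,-1,-1,-1,-1,-1,-1,-1],
)

```text
time_s: 6.15
position: [0.5267, -0.2669, 0.2099]
tool_rot: [[0.788, 0.615, -0.0], [0.615, -0.788, 0.0], [-0.0, -0.001, -1.0]]
ft_force: [-0.0, 0.1, -3.3]
grip_width: 0.0132
```

```bash
python3 look.py lift scene,150,80,200,170,4 top,250,120,110,100,6
```

```text
6.25 [ 0.5265 -0.2667  0.209 ] [-0.01 -0.43 -3.54] 0.012811312573847945
```

View pics/lift_scene.png

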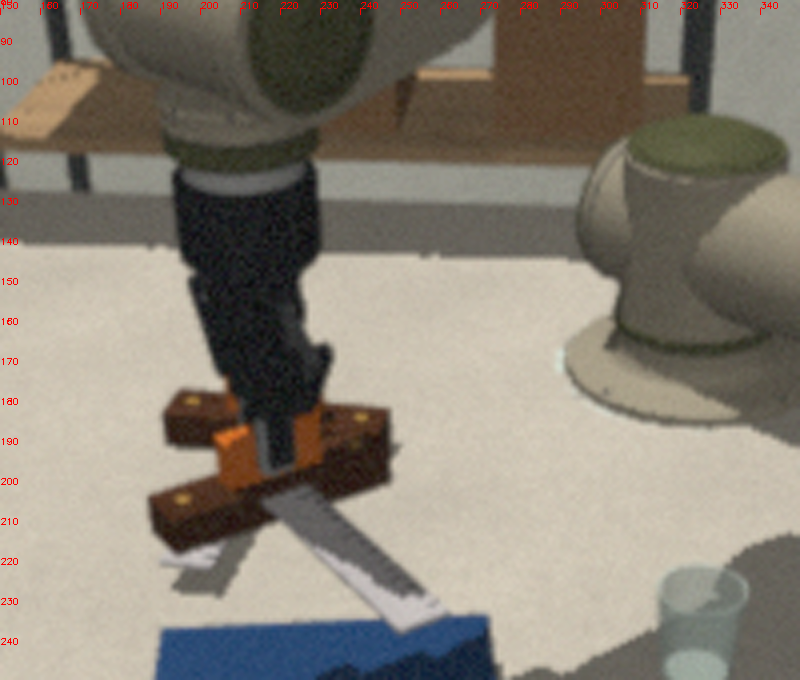

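The square is gripped by its rib and hangs level. The wrist reads 3.5 N, about 0.35 kg. I'll turn it now, then carry it over.

Request:
jog_arm(
  dr=[
    [0,0,0.0824],
    [0,0,0.0824],
    [0,0,0.0824],
    [0,0,0.0824],
    [0,0,0.0824],
    [0,0,0.0824],
    [0,0,0.0824],
    [0,0,0.0824],
    [0,0,0.0824],
    [0,0,0.0824],
  ],
  slide=[
    [0,0,0],
    [0,0,0],
    [0,0,0],
    [0,0,0],
    [0,0,0],
    [0,0,0],
    [0,0,0],
    [0,0,0],
    [0,0,0],
    [0,0,0],
  ],
  gripper=[-1,-1,-1,-1,-1,-1,-1,-1,-1,-1],
)

```text
time_s: 7.25
position: [0.5266, -0.2668, 0.209]
tool_rot: [[0.987, -0.164, -0.002], [-0.164, -0.987, 0.002], [-0.002, -0.001, -1.0]]
ft_force: [0.3, 0.8, -2.2]
grip_width: 0.0133
```

Request:
jog_arm(
  dr=[
    [0,0,0],
    [0,0,0],
    [0,0,0],
    [0,0,0],
    [0,0,0],
    [0,0,0],
    [0,0,0],
    [0,0,0],
    [0,0,0],
    [0,0,0],
  ],
  slide=[
    [-0.009,-0.035,0],
    [-0.009,-0.035,0],
    [-0.009,-0.035,0],
    [-0.009,-0.035,0],
    [-0.009,-0.035,0],
    [-0.009,-0.035,0],
    [-0.009,-0.035,0],
    [-0.009,-0.035,0],
    [-0.009,-0.035,0],
    [-0.009,-0.035,0],
  ],
  gripper=[-1,-1,-1,-1,-1,-1,-1,-1,-1,-1],
)

```text
time_s: 8.25
position: [0.4935, 0.0943, 0.2094]
tool_rot: [[0.987, -0.16, -0.002], [-0.16, -0.987, 0.0], [-0.002, 0.0, -1.0]]
ft_force: [0.3, 0.2, -3.3]
grip_width: 0.0129
```

Request:
jog_arm(
  dr=[
    [0,0,0],
    [0,0,0],
    [0,0,0],
    [0,0,0],
    [0,0,0],
    [0,0,0],
    [0,0,0],
    [0,0,0],
    [0,0,0],
    [0,0,0],
  ],
  slide=[
    [-0.0092,-0.0326,0],
    [-0.0092,-0.0326,0],
    [-0.0092,-0.0326,0],
    [-0.0092,-0.0326,0],
    [-0.0092,-0.0326,0],
    [0,0,0.035],
    [0,0,0.035],
    [0,0,0.035],
    [0,0,0.03],
    [0,0,0],
  ],
  gripper=[-1,-1,-1,-1,-1,-1,-1,-1,-1,-1],
)

```text
time_s: 9.25
position: [0.4725, 0.2603, 0.0712]
tool_rot: [[0.987, -0.16, -0.009], [-0.16, -0.987, -0.003], [-0.009, 0.004, -1.0]]
ft_force: [0.1, -0.2, -2.2]
grip_width: 0.0129
```

```bash
python3 look.py pl scene,350,210,130,110,6 top,135,135,90,75,8
```

```text
9.35 [0.475  0.2611 0.0754] [ 0.85 -0.32 -2.51] 0.012762326633572976
```

View pics/pl_scene.png

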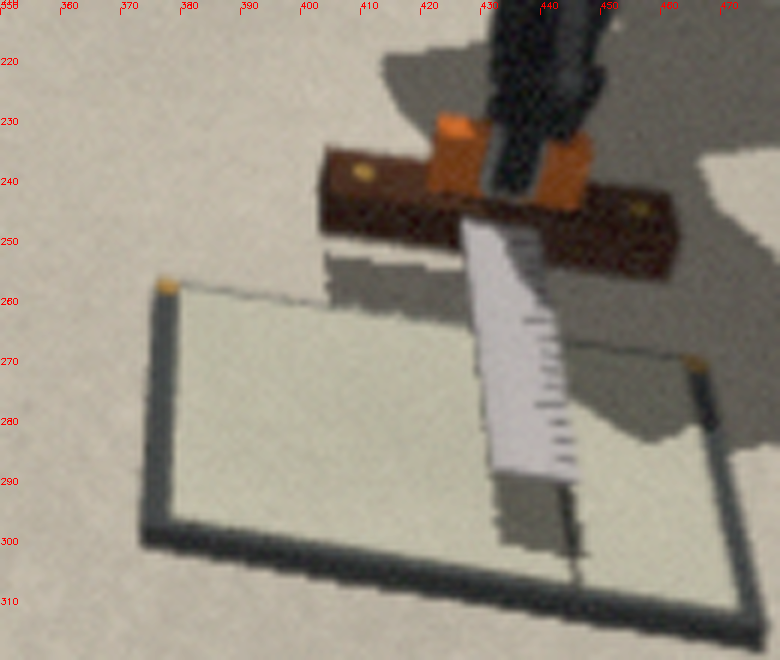

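View pics/pl_top.png

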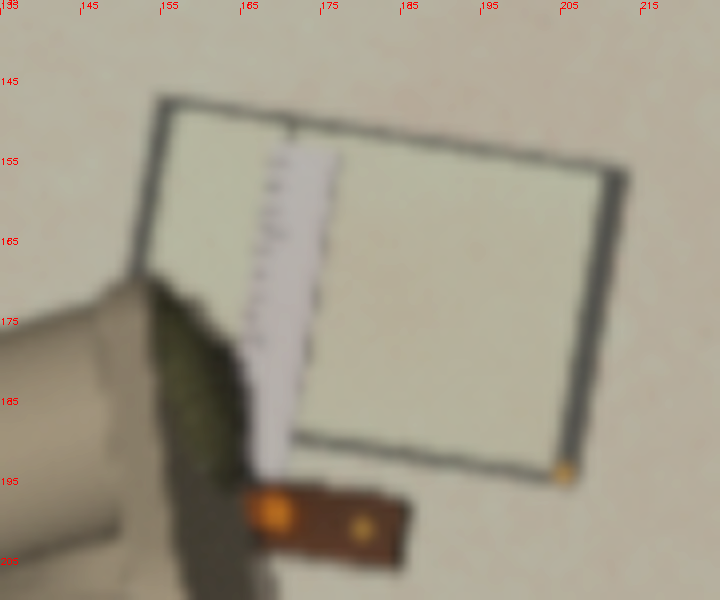

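Request:
jog_arm(
  dr=[
    [0,0,0],
    [0,0,0],
    [0,0,0],
    [0,0,0],
    [0,0,0],
    [0,0,0],
    [0,0,0],
    [0,0,0],
    [0,0,0],
    [0,0,0],
  ],
  slide=[
    [0,0,0.006],
    [0,0,0.006],
    [0,0,0.006],
    [0,0,0.005],
    [0,0,0.004],
    [0,0,0.003],
    [0,0,0],
    [0,0,0],
    [0,0,0],
    [0,0,0],
  ],
  gripper=[-1,-1,-1,-1,-1,-1,-1,-1,-1,-1],
)

```text
time_s: 10.35
position: [0.475, 0.2611, 0.0455]
tool_rot: [[0.987, -0.16, 0.0], [-0.16, -0.987, 0.0], [0.0, -0.0, -1.0]]
ft_force: [-0.4, 0.6, -3.8]
grip_width: 0.0128
```

```bash
python3 look.py pl2 scene,350,210,130,110,6 top,135,135,90,75,8; python3 -c "
from rig import observe
s=observe();print(s['tool_rot'].round(4))"
```

```text
10.45 [0.475  0.2611 0.0454] [ 0.07 -0.7  -4.09] 0.012877682878961754
[[ 9.871e-01 -1.603e-01  2.000e-04]
 [-1.603e-01 -9.871e-01  1.000e-04]
 [ 2.000e-04 -1.000e-04 -1.000e+00]]
```

View pics/pl2_scene.png

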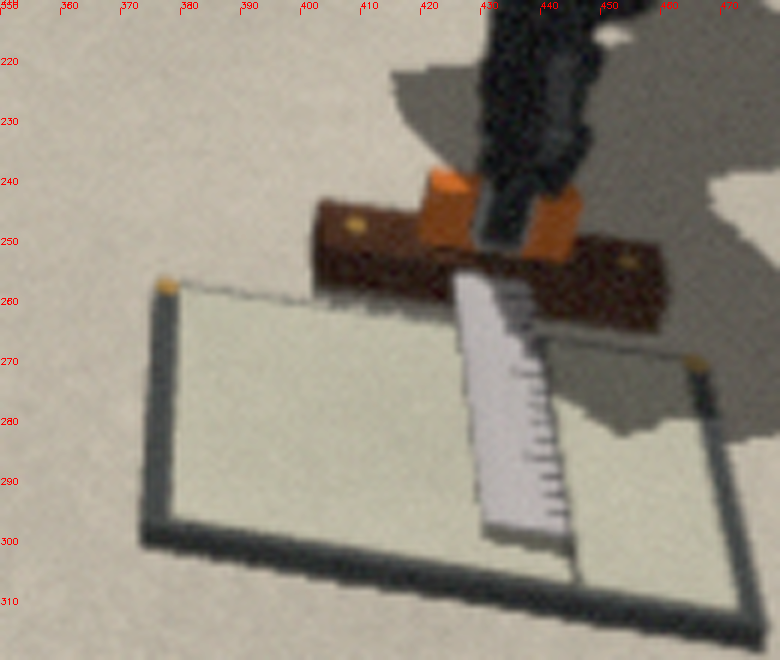

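View pics/pl2_top.png

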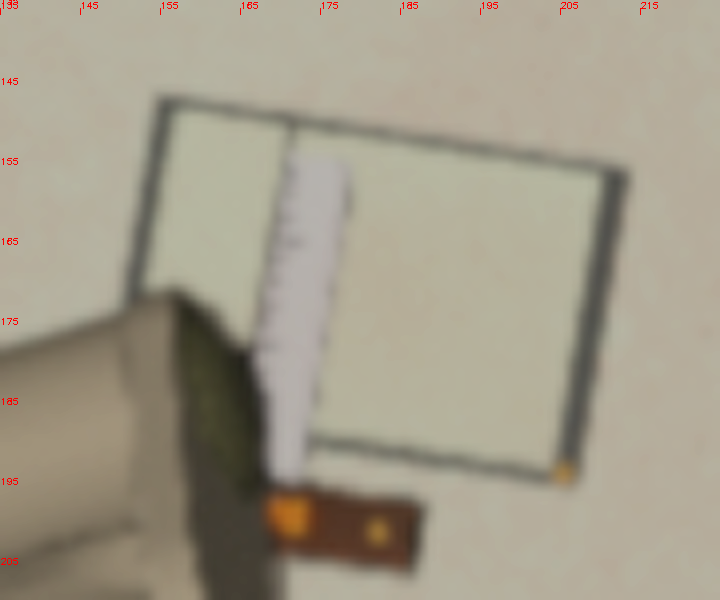

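```bash
cat > b.py <<'E'
from a import *
ts=(B([[17,-70,24],[-17,-70,24],[167,15,18.5],[167,-15,18.5]]),un([[423,503],[413,572],[290,152],[350,160]],8,135,135))
ss=(B([[-17,-70,24],[17,-70,0],[17,70,0],[-17,70,24],[167,-15,18.5],[167,15,18.5]]),un([[320,200],[313,292],[658,332],[660,243],[483,527],[569,535]],6,350,210))
def rel(ps,pb):
    d=np.subtract(ps[:2],pb[:2]);c,s=np.cos(pb[2]),np.sin(pb[2])
    print('  rel to block x,y,yaw',(c*d[0]+s*d[1]).round(4),(-s*d[0]+c*d[1]).round(4),np.degrees(ps[2]-pb[2]).round(2))
for o,ob in (({'top':ts},{'top':tb}),({'scene':ss},{'scene':sb}),({'top':ts,'scene':ss},{'top':tb,'scene':sb})):
    ps=fit([.475,.26,-.16],o,.0047); rel(ps,fit([.58,.21,-.16],ob,0,False))
E
python3 b.py
```

```text
pose [0.4745 0.2561] -8.03
top [[-0.02, -0.59], [-0.08, 0.03], [-0.22, 0.18], [0.37, 0.2]]
  rel to block x,y,yaw -0.1115 0.0244 1.04
pose [0.4731 0.2606] -9.05
scene [[-0.27, -0.29], [-0.3, -0.4], [0.02, 1.1], [0.09, 0.18], [0.22, -0.61], [0.13, 0.3]]
  rel to block x,y,yaw -0.1116 0.0253 0.41
pose [0.4743 0.2597] -8.94
top [[-0.98, -0.22], [-1.19, 0.39], [-0.48, 0.27], [0.09, 0.43]]
scene [[-0.53, 0.0], [-0.54, -0.08], [-0.18, 1.36], [-0.13, 0.42], [0.11, -0.2], [0.04, 0.69]]
  rel to block x,y,yaw -0.1117 0.0265 0.23
```

The square stands straight in front of the block. Its graduated edge at the tip is near (166,154) in the top view, about 4.5 mm short of the line in block +y. I'll shift it sideways, lower it and advance.

Request:
jog_arm(
  dr=[
    [0,0,0],
    [0,0,0],
    [0,0,0],
    [0,0,0],
    [0,0,0],
    [0,0,0],
    [0,0,0],
    [0,0,0],
    [0,0,0],
    [0,0,0],
  ],
  slide=[
    [0,-0.002,0],
    [0,-0.0025,0],
    [0.003,0,0],
    [0.003,0,0],
    [0.003,0,0.001],
    [0.002,0,0.001],
    [0,0,0.001],
    [0,0,0.001],
    [0,0,0],
    [0,0,0],
  ],
  gripper=[-1,-1,-1,-1,-1,-1,-1,-1,-1,-1],
)

```text
time_s: 11.45
position: [0.4864, 0.2638, 0.0413]
tool_rot: [[0.987, -0.16, -0.0], [-0.16, -0.987, -0.0], [-0.0, 0.0, -1.0]]
ft_force: [-0.7, -0.3, -2.7]
grip_width: 0.0132
```

```bash
python3 look.py pl3 scene,350,210,130,110,6 top,135,135,90,75,8; python3 -c "
from rig import observe
s=observe();print(s['tool_rot'].round(4),s['ft_force'],s['wrist_torque'])"
```

```text
11.55 [0.4865 0.2638 0.0414] [ 0.52  0.08 -2.69] 0.012819258659964904
[[ 0.9871 -0.1603  0.    ]
 [-0.1603 -0.9871  0.    ]
 [ 0.     -0.     -1.    ]] [ 0.52197845  0.0798582  -2.69153405] [-0.01610266 -0.01010409  0.0286475 ]
```

View pics/pl3_scene.png

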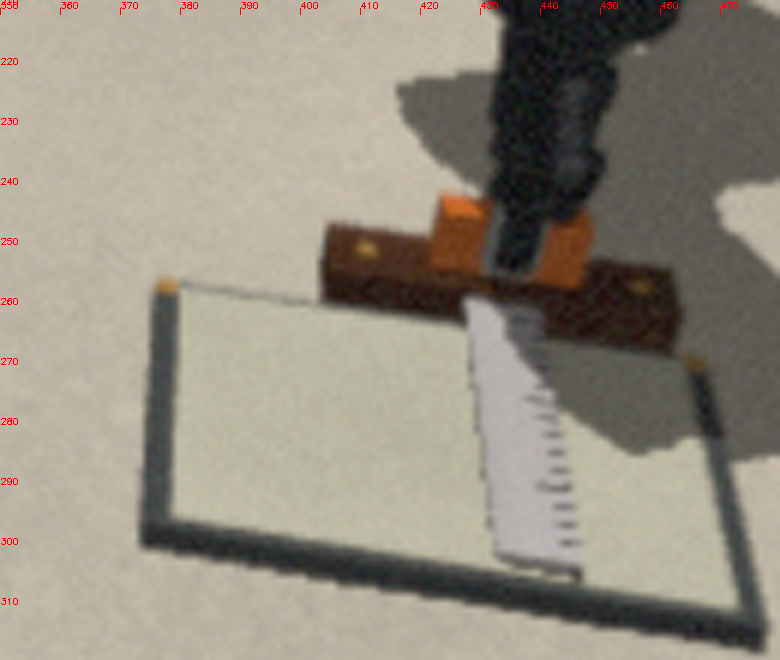

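View pics/pl3_top.png

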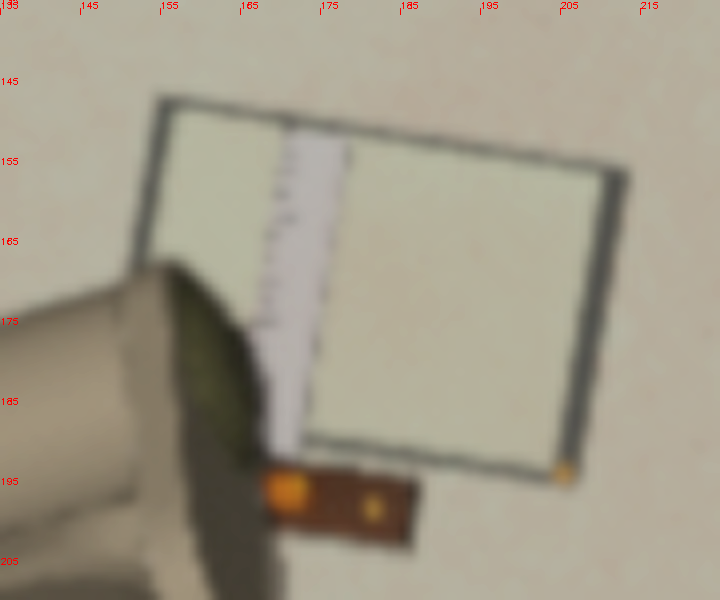

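Request:
jog_arm(
  dr=[
    [0,0,0.005],
    [0,0,0.005],
    [0,0,0],
    [0,0,0],
    [0,0,0],
    [0,0,0],
    [0,0,0],
    [0,0,0],
    [0,0,0],
    [0,0,0],
  ],
  slide=[
    [0,0,0],
    [0,0,0.0006],
    [0.0015,0,0],
    [0.0015,0,0],
    [0.0015,0,0],
    [0.0015,0,0],
    [0,0,0],
    [0,0,0],
    [0,0,0],
    [0,0,0],
  ],
  gripper=[-1,-1,-1,-1,-1,-1,-1,-1,-1,-1],
)

```text
time_s: 12.55
position: [0.4925, 0.2628, 0.0408]
tool_rot: [[0.985, -0.17, 0.0], [-0.17, -0.985, 0.0], [0.0, -0.0, -1.0]]
ft_force: [0.9, -0.3, -1.5]
grip_width: 0.0129
```

```bash
cat > f.py <<'E'
from rig import observe
import numpy as np
s=observe();R=s['tool_rot'];print(s['time_s'],s['position'].round(5),'yaw',np.degrees(np.arctan2(R[1,0],R[0,0])).round(2),'F tool axes',(R.T@s['ft_force']).round(2),'M',(R.T@s['wrist_torque']).round(3),s['grip_width'])
E
python3 f.py
```

```text
12.55 [0.49255 0.26276 0.04079] yaw -9.79 F tool axes [0.98 0.12 1.52] M [-0.042  0.079 -0.021] 0.01289023275230563
```

Request:
jog_arm(
  dr=[
    [0,0,0],
    [0,0,0],
    [0,0,0],
    [0,0,0],
    [0,0,0],
    [0,0,0],
    [0,0,0],
    [0,0,0],
    [0,0,0],
    [0,0,0],
  ],
  slide=[
    [0.0005,0,0],
    [0.0005,0,0],
    [0.0005,0,0],
    [0,0,0],
    [0,0,0],
    [0,0,0],
    [0,0,0],
    [0,0,0],
    [0,0,0],
    [0,0,0],
  ],
  gripper=[-1,-1,-1,-1,-1,-1,-1,-1,-1,-1],
)

```text
time_s: 13.55
position: [0.4939, 0.2625, 0.0407]
tool_rot: [[0.985, -0.17, 0.0], [-0.17, -0.985, -0.0], [0.0, 0.0, -1.0]]
ft_force: [-2.4, 0.5, 1.1]
grip_width: 0.013
```

```bash
python3 look.py pl4 scene,350,210,130,110,6; python3 f.py
```

```text
13.6 [0.4939 0.2625 0.0407] [-2.46  0.01  1.23] 0.012981959792558973
13.6 [0.4939  0.26249 0.04073] yaw -9.8 F tool axes [-2.43  0.4  -1.23] M [-0.043 -0.522  0.068] 0.012981959792558973
```

View pics/pl4_scene.png

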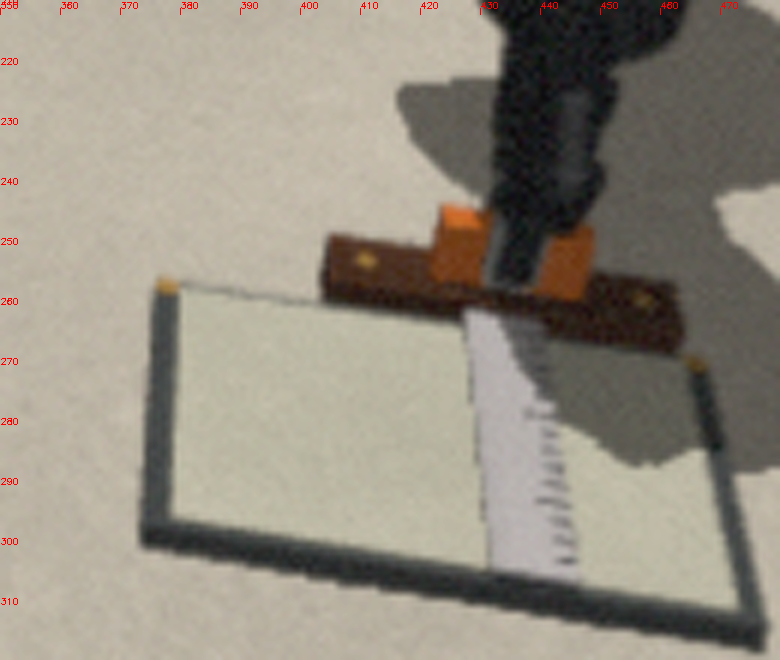

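Request:
jog_arm(
  dr=[
    [0,0,0],
    [0,0,0],
    [0,0,0],
    [0,0,0],
    [0,0,0],
    [0,0,0],
    [0,0,0],
    [0,0,0],
    [0,0,0],
    [0,0,0],
  ],
  slide=[
    [0,0.0005,-0.0002],
    [0,0.0005,0],
    [0.0004,0,0],
    [0.0004,0,0],
    [0,0,0],
    [0,0,0],
    [0,0,0],
    [0,0,0],
    [0,0,0],
    [0,0,0],
  ],
  gripper=[-1,-1,-1,-1,-1,-1,-1,-1,-1,-1],
)

```text
time_s: 14.6
position: [0.4944, 0.2614, 0.0409]
tool_rot: [[0.985, -0.17, -0.0], [-0.17, -0.985, -0.0], [-0.0, 0.0, -1.0]]
ft_force: [-1.4, 0.0, -2.9]
grip_width: 0.0128
```

```bash
python3 f.py
```

```text
14.6 [0.49443 0.26138 0.04087] yaw -9.8 F tool axes [-1.38  0.19  2.95] M [-0.101 -0.284 -0.049] 0.012843308410383529
```

Request:
jog_arm(
  dr=[
    [0,0,0],
    [0,0,0],
    [0,0,0],
    [0,0,0],
    [0,0,0],
    [0,0,0],
    [0,0,0],
    [0,0,0],
    [0,0,0],
    [0,0,0],
  ],
  slide=[
    [0.0003,0,0],
    [0,0,0],
    [0.0003,0,0],
    [0,0,0],
    [0.0003,0,0],
    [0,0,0],
    [0,0,0],
    [0,0,0],
    [0,0,0],
    [0,0,0],
  ],
  gripper=[-1,-1,-1,-1,-1,-1,-1,-1,-1,-1],
)

```text
time_s: 15.6
position: [0.4946, 0.2613, 0.0409]
tool_rot: [[0.985, -0.17, -0.002], [-0.17, -0.985, -0.0], [-0.002, 0.0, -1.0]]
ft_force: [-5.8, 0.4, -1.2]
grip_width: 0.0131
```

```bash
python3 f.py
```

```text
15.6 [0.49465 0.26132 0.04086] yaw -9.79 F tool axes [-5.76  0.62  1.24] M [-0.114 -1.126 -0.136] 0.01307763452670386
```

```bash
python3 look.py pl5 scene,390,230,90,85,8 top,135,135,90,75,8
```

```text
15.7 [0.4946 0.2613 0.0409] [-4.58  0.53 -0.46] 0.012763449782055868
```

View pics/pl5_scene.png

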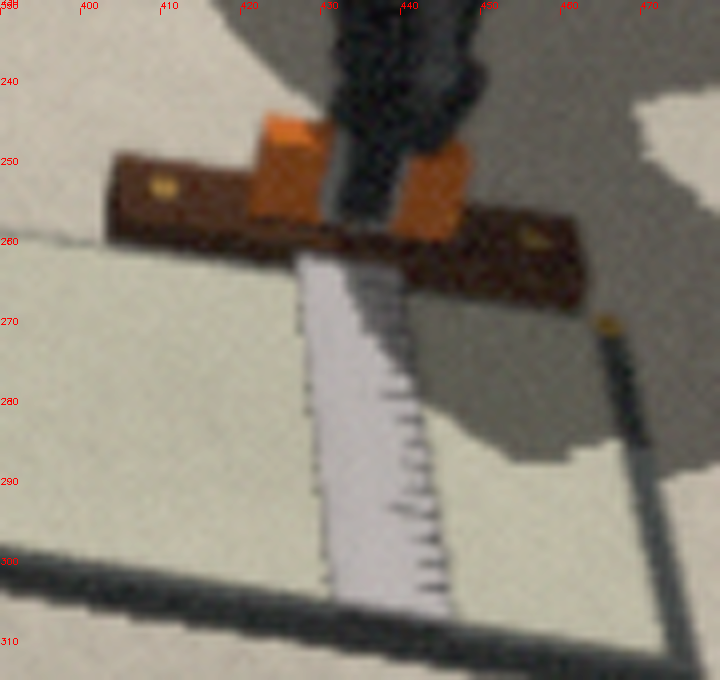

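View pics/pl5_top.png

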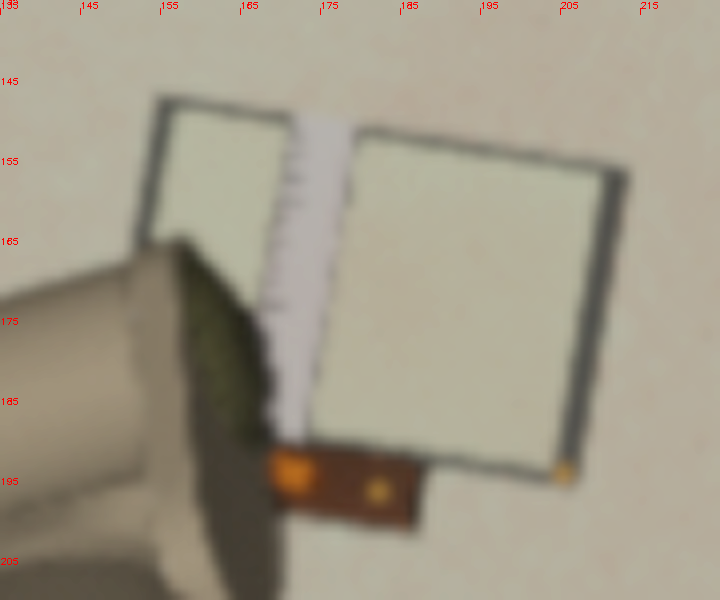

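```bash
cat > c.py <<'E'
from a import *
ts=(B([[17,-70,24],[-17,-70,24],[167,15,18.5],[167,-15,18.5]]),un([[428,463],[418,530],[295,113],[355,125]],8,135,135))
ss=(B([[-17,-70,24],[-17,70,24],[167,-15,18.5],[167,15,18.5]]),un([[115,152],[578,213],[335,603],[455,612]],8,390,230))
lt=un([[253,485],[318,105]],10,140,140); ls=un([[482,130],[518,375]],6,360,245)
for nm,o,ob in (('t',{'top':ts},{'top':tb}),('s',{'scene':ss},{'scene':sb}),('b',{'top':ts,'scene':ss},{'top':tb,'scene':sb})):
    ps=fit([.475,.26,-.16],o,0); pb=fit([.58,.21,-.16],ob,0,False)
    d=ps[:2]-pb[:2];c,s=np.cos(pb[2]),np.sin(pb[2])
    print(nm,'  rel',c*d[0]+s*d[1],-s*d[0]+c*d[1],np.degrees(ps[2]-pb[2]))
    for n in o:
      P=lt if n=='top' else ls
      print('   line',n,least_squares(lambda v:(proj(n,tf(pb,[[-.07,v[0],.014],[.07,v[1],.014]],0))-P).ravel(),[0,0]).x.round(4), 'scale', tf([c*d[0]+s*d[1],-s*d[0]+c*d[1],ps[2]-pb[2]],[[.092,.015,.0155]],0)[0].round(4))
E
python3 c.py
```

```text
pose [0.493  0.2549] -7.94
top [[-0.02, -0.56], [-0.06, 0.27], [-0.22, 0.34], [0.34, -0.15]]
t   rel -0.09297419735453025 0.02613501490441779 1.1282885767052788
   line top [0.0455 0.0446] scale [-0.0013  0.0429  0.0155]
pose [0.4915 0.261 ] -9.32
scene [[-0.03, -0.22], [-0.1, 0.2], [0.34, -0.61], [-0.18, 0.64]]
s   rel -0.09339247726015573 0.02878598530656628 0.145236814490121
   line scene [0.0452 0.0449] scale [-0.0014  0.044   0.0155]
pose [0.4931 0.2595] -9.09
top [[-1.24, -0.17], [-1.47, 0.64], [-0.55, 0.38], [-0.02, 0.05]]
scene [[-0.53, 0.18], [-0.57, 0.49], [0.13, -0.07], [-0.39, 1.15]]
b   rel -0.09307413600943784 0.02927781239908165 0.07578272916715098
   line top [0.0441 0.0435] scale [-0.0011  0.0444  0.0155]
   line scene [0.0466 0.0455] scale [-0.0011  0.0444  0.0155]
```

Request:
jog_arm(
  dr=[
    [0,0,-0.002],
    [0,0,-0.002],
    [0,0,0],
    [0,0,0],
    [0,0,0],
    [0,0,0],
    [0,0,0],
    [0,0,0],
    [0,0,0],
    [0,0,0],
  ],
  slide=[
    [0,0,0],
    [0,0,0],
    [0,0,0],
    [0.0002,0,0],
    [0,0,0],
    [0,0,0],
    [0,0,0],
    [0,0,0],
    [0,0,0],
    [0,0,0],
  ],
  gripper=[-1,-1,-1,-1,-1,-1,-1,-1,-1,-1],
  force=25,
)

```text
time_s: 16.7
position: [0.4947, 0.2613, 0.0409]
tool_rot: [[0.986, -0.166, -0.002], [-0.166, -0.986, 0.0], [-0.002, 0.0, -1.0]]
ft_force: [-6.2, 2.0, 0.2]
grip_width: 0.0132
```

```bash
python3 f.py
```

```text
16.7 [0.49468 0.2613  0.04089] yaw -9.58 F tool axes [-6.48 -0.93 -0.19] M [-0.057 -1.269  0.071] 0.013217023753184795
```

Request:
jog_arm(
  dr=[
    [0,0,0],
    [0,0,0],
    [0,0,0],
    [0,0,0],
    [0,0,0],
    [0,0,0],
    [0,0,0],
    [0,0,0],
    [0,0,0],
    [0,0,0],
  ],
  slide=[
    [0.0002,0,0],
    [0.0002,0,0],
    [0,0,0],
    [0,0,0],
    [0,0,0],
    [0,0,0],
    [0,0,0],
    [0,0,0],
    [0,0,0],
    [0,0,0],
  ],
  gripper=[-1,-1,-1,-1,-1,-1,-1,-1,-1,-1],
)

```text
time_s: 17.7
position: [0.4947, 0.2613, 0.0409]
tool_rot: [[0.986, -0.167, -0.003], [-0.167, -0.986, 0.0], [-0.003, 0.0, -1.0]]
ft_force: [-7.3, 0.7, 1.3]
grip_width: 0.0131
```

```bash
python3 f.py
```

```text
17.7 [0.49473 0.26128 0.04091] yaw -9.58 F tool axes [-7.32  0.5  -1.3 ] M [-0.036 -1.508  0.06 ] 0.013134973341159317
```

Request:
jog_arm(
  dr=[
    [0,0,0],
    [0,0,0],
    [0,0,0],
    [0,0,0],
    [0,0,0],
    [0,0,0],
    [0,0,0],
    [0,0,0],
    [0,0,0],
    [0,0,0],
  ],
  slide=[
    [0.0002,0,0],
    [0.0002,0,0],
    [0,0,0],
    [0,0,0],
    [0,0,0],
    [0,0,0],
    [0,0,0],
    [0,0,0],
    [0,0,0],
    [0,0,0],
  ],
  gripper=[-1,-1,-1,-1,-1,-1,-1,-1,-1,-1],
)

```text
time_s: 18.7
position: [0.4947, 0.2613, 0.0409]
tool_rot: [[0.986, -0.166, -0.004], [-0.166, -0.986, 0.0], [-0.004, 0.001, -1.0]]
ft_force: [-10.7, 0.3, 2.5]
grip_width: 0.013
```

```bash
python3 f.py
```

```text
18.7 [0.49474 0.26127 0.0409 ] yaw -9.58 F tool axes [-10.58   1.5   -2.45] M [-0.077 -1.834  0.05 ] 0.013048181734579568
```

Request:
jog_arm(
  dr=[
    [0,0,0],
    [0,0,0],
    [0,0,0],
    [0,0,0],
    [0,0,0],
    [0,0,0],
    [0,0,0],
    [0,0,0],
    [0,0,0],
    [0,0,0],
  ],
  slide=[
    [0,0,0],
    [0,0,0],
    [0,0,0],
    [0,0,0],
    [0,0,0],
    [0,0,0],
    [0,0,0],
    [0,0,0],
    [0,0,0],
    [0,0,0],
  ],
  gripper=[-1,-1,-1,-1,-1,-1,-1,-1,-1,-1],
)

```text
time_s: 19.7
position: [0.4948, 0.2613, 0.0409]
tool_rot: [[0.986, -0.166, -0.004], [-0.166, -0.986, 0.0], [-0.004, 0.001, -1.0]]
ft_force: [-9.0, 0.9, 2.3]
grip_width: 0.0128
```

```bash
python3 f.py; python3 look.py pl6 scene,390,230,90,85,8 top,135,135,90,75,8
```

```text
19.7 [0.49476 0.26128 0.04091] yaw -9.58 F tool axes [-9.02  0.62 -2.24] M [-0.023 -1.724  0.103] 0.012820450302499379
19.8 [0.4948 0.2612 0.0409] [-8.68  0.81  3.87] 0.013000635808725498
```

View pics/pl6_scene.png

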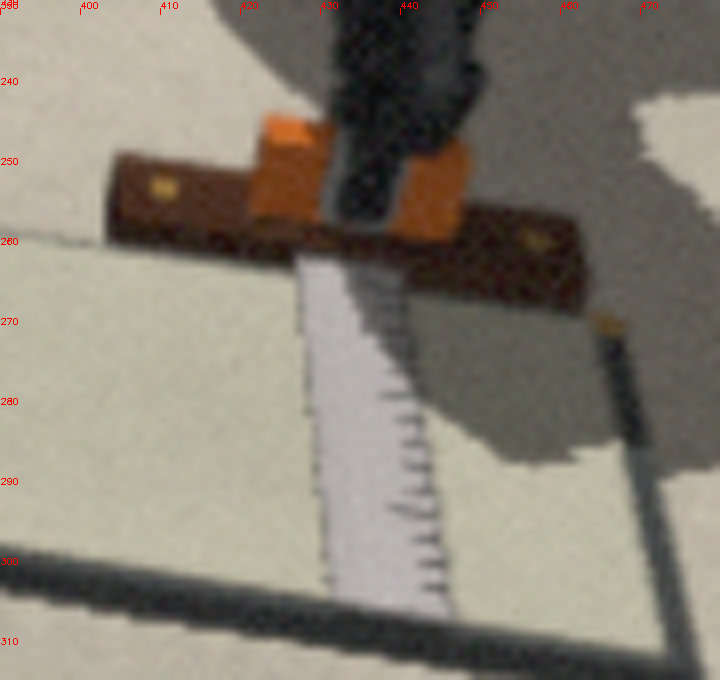

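The stock is flush. The wrist reads 9 N, which leaves about 7 N of contact after the roughly 2 N of sliding drag. The moment is close to zero, so contact is along the whole face, and the push has held for over 1 s. I'll ease off and release.

Request:
jog_arm(
  dr=[
    [0,0,0],
    [0,0,0],
    [0,0,0],
    [0,0,0],
    [0,0,0],
    [0,0,0],
    [0,0,0],
    [0,0,0],
    [0,0,0],
    [0,0,0],
  ],
  slide=[
    [-0.0005,0,0],
    [-0.0004,0,0],
    [0,0,0],
    [0,0,0],
    [0,0,0],
    [0,0,0],
    [0,0,0],
    [0,0,0],
    [0,0,0],
    [0,0,0],
  ],
  gripper=[-1,-1,-1,-1,-0.5,-0.5,-0.2,0,0,0],
)

```text
time_s: 20.8
position: [0.4956, 0.2612, 0.041]
tool_rot: [[0.986, -0.166, 0.0], [-0.166, -0.986, 0.0], [0.0, -0.0, -1.0]]
ft_force: [-0.1, 0.7, -0.2]
grip_width: 0.0429
```

```bash
python3 f.py
```

```text
20.8 [0.49561 0.26121 0.04097] yaw -9.57 F tool axes [-0.24 -0.66  0.23] M [0.026 0.024 0.019] 0.04287874993750725
```

Request:
jog_arm(
  dr=[
    [0,0,0],
    [0,0,0],
    [0,0,0],
    [0,0,0],
    [0,0,0],
    [0,0,0],
    [0,0,0],
    [0,0,0],
    [0,0,0],
    [0,0,0],
  ],
  slide=[
    [0,0,0],
    [0,0,-0.005],
    [0,0,-0.01],
    [0,0,-0.02],
    [0,0,-0.03],
    [0,0,-0.04],
    [0,0,-0.04],
    [0,0,-0.03],
    [0,0,0],
    [0,0,0],
  ],
  gripper=[0,0,0,0,0,0,0,0,0,0],
)

```text
time_s: 21.8
position: [0.4953, 0.2612, 0.2167]
tool_rot: [[0.986, -0.166, 0.001], [-0.166, -0.986, 0.0], [0.001, -0.001, -1.0]]
ft_force: [-0.4, 0.1, -0.8]
grip_width: 0.0427
```

Request:
jog_arm(
  dr=[
    [0,0,0],
    [0,0,0],
    [0,0,0],
    [0,0,0],
    [0,0,0],
    [0,0,0],
    [0,0,0],
    [0,0,0],
    [0,0,0],
    [0,0,0],
  ],
  slide=[
    [0,0.04,0],
    [0,0.04,0],
    [0,0.04,0],
    [0,0.04,0],
    [0,0.04,0],
    [0,0.04,0],
    [0,0.04,0],
    [0,0.04,0],
    [0,0.03,0],
    [0,0,0],
  ],
  gripper=[0,0,0,0,0,0,0,0,0,0],
)

```text
time_s: 22.8
position: [0.4365, -0.0865, 0.2149]
tool_rot: [[0.985, -0.17, -0.002], [-0.17, -0.985, 0.001], [-0.002, -0.0, -1.0]]
ft_force: [0.9, 1.1, -0.2]
grip_width: 0.0428
```

```bash
python3 f.py; python3 look.py fin scene,370,230,110,90,7 top,135,135,90,75,8
```

```text
22.8 [ 0.43647 -0.08647  0.21485] yaw -9.8 F tool axes [ 0.74 -1.25  0.24] M [0.013 0.063 0.008] 0.04282903766533907
22.9 [ 0.4368 -0.0839  0.2151] [-0.   -0.35  0.27] 0.042936069046166286
```

View pics/fin_scene.png

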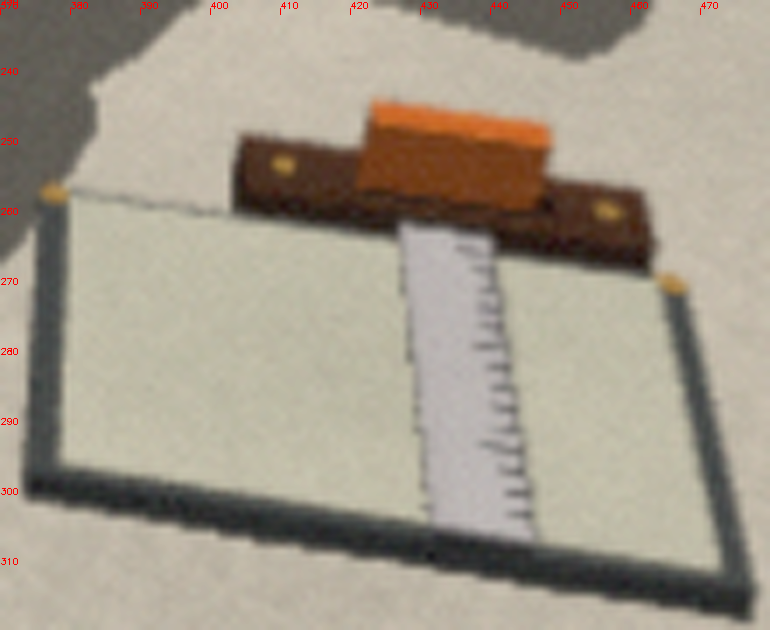

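View pics/fin_top.png

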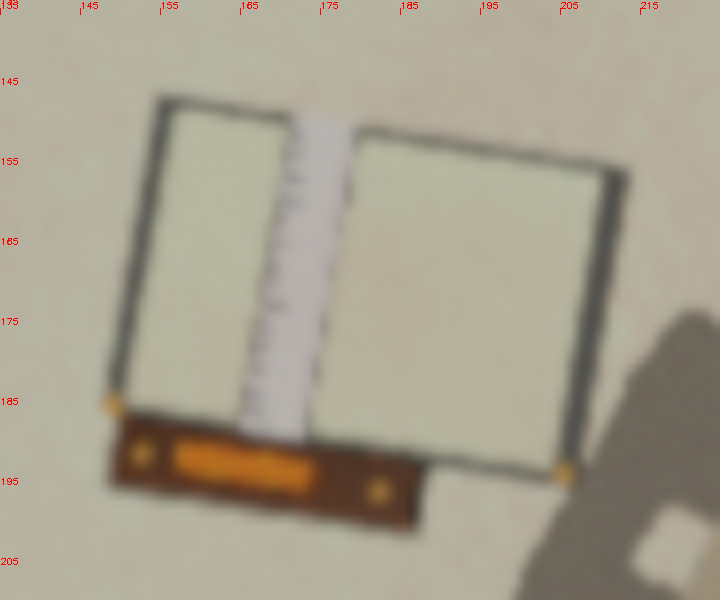

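```bash
sed -e '/^ts=/c ts=(B([[17,-70,24],[-17,-70,24],[-17,70,24],[167,15,18.5],[167,-15,18.5],[7,30,54],[-7,30,54],[7,-30,54],[-7,-30,54]]),un([[428,463],[418,530],[110,488],[295,112],[355,125],[177,440],[175,472],[315,460],[313,490]],8,135,135))' -e '/^ss=/c ss=(B([[-17,-70,24],[-17,70,24],[167,-15,18.5],[167,15,18.5],[-7,-30,54],[7,-30,54],[7,30,54],[-7,30,54]]),un([[241,133],[643,190],[430,525],[536,540],[374,99],[370,122],[549,147],[551,126]],7,370,230))' c.py > d.py; python3 d.py; python3 look.py all scene,0,0,1,1,1 top,0,0,1,1,1
```

```text
pose [0.4943 0.257 ] -8.72
top [[-0.57, -0.65], [-0.74, 0.17], [-0.17, 0.1], [-0.17, 0.14], [0.37, -0.36], [0.86, 0.17], [0.5, 0.03], [0.19, -0.01], [-0.16, 0.11]]
t   rel -0.09199662613476356 0.028431024404221874 0.3506308594304897
   line top [0.0455 0.0446] scale [-0.0001  0.044   0.0155]
pose [0.4924 0.2604] -9.56
scene [[-0.22, -0.1], [0.21, -0.04], [0.28, -0.05], [-0.38, 0.22], [-0.48, 0.01], [0.43, 0.07], [0.57, 0.1], [-0.35, -0.33]]
s   rel -0.09247207798989152 0.028378392181043988 -0.09903559394345045
   line scene [0.0452 0.0449] scale [-0.0004  0.0432  0.0155]
pose [0.4936 0.2591] -9.31
top [[-1.15, -0.25], [-1.41, 0.55], [-0.78, 0.09], [-0.29, 0.36], [0.23, -0.07], [0.29, 0.29], [-0.11, 0.15], [-0.4, 0.28], [-0.8, 0.39]]
scene [[-0.66, 0.25], [-0.21, 0.17], [0.17, 0.42], [-0.47, 0.65], [-0.9, 0.33], [0.03, 0.4], [0.18, 0.36], [-0.76, -0.07]]
b   rel -0.0924450406984727 0.02904113128996965 -0.13880374331479406
   line top [0.0441 0.0435] scale [-0.0004  0.0438  0.0155]
   line scene [0.0466 0.0455] scale [-0.0004  0.0438  0.0155]
23.0 [ 0.4371 -0.0831  0.2154] [-0.1   0.23  0.06] 0.04253965862393714
```

View pics/all_scene_full.png

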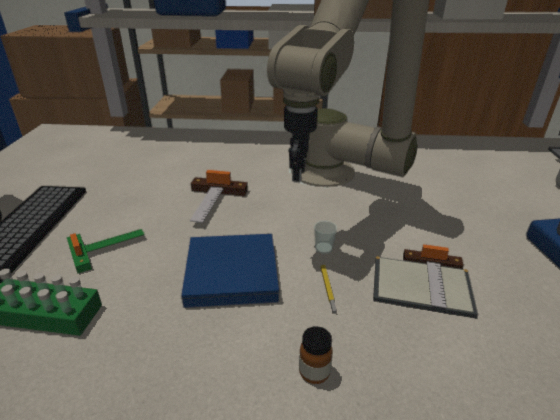

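The square is released and flush, and the beaker (325,238) and cutter (328,288) are where they started. I'm handing in.

```bash
python3 -c "
from rig import env
print(env.close_job())"
```

```text
the job is handed in; nothing more can be done
None
```

The T-square is laid at the scoring block with its stock flush on the front edge, pressed home and released. I handed the job in at about 23 s, and no verdict was reported. I gripped it by its rib, lifted it off the carton and carried it over the beaker and cutter. I then set the stock on the bench, slid it against the front edge, eased off, released and backed away.

**Push:** the force was raised in steps over about 3 s, with wrist readings from 6.5 to 10.6 N. The last hold was at about 9 N for over a second. Sliding drag was about 2 N, so contact was roughly 5 to 8 N. Contact force was not measured directly. The moment about the vertical stayed small, as it should with the whole face touching.

**Final camera fit, relative to the block:**

| Check | Measured | Allowed |
|---|---|---|
| Stock front face | x ≈ -75.0 to -75.5 mm | -76.7 to -72 mm |
| Yaw error | -0.14° to +0.35° | about 0.75° by my estimate |
| Graduated edge from the line | about 1 to 2 mm short | 4 mm |

**Disagreements:** the two cameras differ by up to about 3.5 mm in absolute position and about 0.8° in the square's yaw. Single-camera values relative to the block agree to within 1 mm and 0.5°. The last fit from the top view had residuals up to about 1.4 px.

**Surroundings:** the beaker and cutter look unmoved in the last picture. The wrist force is near zero and the arm is clear of everything.

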